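# Set the week wheel and lock it

## Robot

A 6-joint arm with a two-finger parallel gripper is mounted at the origin on the work surface. World frame = base frame: x ahead of the robot, y to its left, z up, the work surface at z = 0. Lengths are in m, angles in rad, forces in N, time in s.
With the tool pointing down it reaches from about 0.35 to 0.725 m from the base axis. Payload 6 kg.
Tool frame: the origin (TCP) lies midway between the tips of the shut fingers; the grasp point (between the pads) lies 19 mm behind it (manip.grasp_offset is the distance from the TCP to the grasp point, in m); z points along the fingers, y is the line along which they close (so a half turn about z gives the same grasp; the last joint's range is limited). The gripper opens to 85 mm and grips with 20 to 120 N. Pads are 22 mm wide; open, the fingers measure 114 mm over their backs; the gripper's body (76 mm by 85 mm) begins 54 mm behind the grasp point. The pads swing forward as they close: fully open they stand 13 mm farther back than shut.
Start: joints at [-0.977, 0.04, 0.085, 0, -1.615, -0.334], TCP at [0.154, -0.58, 0.231] pointing down, gripper open.
Joint ranges: [-2.56, 2.56], [-1.29, 2.01], [-1.08, 1.49], [-3.29, 1.98], [-2.81, -0.18], [-2.99, 2.99]. Speed limits (rad/s): [2.57, 2.57, 3.01, 3.14, 3.14, 3.14].

## Interface

Orientations are given as a unit quaternion [w, x, y, z].
In Python, from cell import monitor, eyes, manip gives the robot as it stands.
- The arm moves only by the tool move_arm, never from a script. Its argument "increments" is a list of rows, each an object of numbers: "jaw": the finger opening in m, from 0 to 0.0854; "tx", "ty", "tz": the shift along the tool's x, y, z in m; "spin": the turn about the tool's z in rad. A call has exactly 8 rows; each row is the pose to reach, as a shift and turn from the pose commanded when the call began, along the tool's axes at that moment; what a row does not reach only later rows make up. A row lasts 1/8 s, in which the tool goes at most 62.5 mm and 10.7 degrees, less where a joint would pass 70% of its speed; a pose out of reach is approached as far as the arm can. A call with a gripper value outside its range is refused whole. The fingers move at their own pace and stop on an object; "squeeze" is the grip in N (left out, the last holds). Time passes only in rows, so rows that repeat a pose let the fingers close, or fill a call up. It gives the time, the measured TCP pose, the force, the opening and the grip force at its end, in the units of the state.
- monitor.read_state(): the state, without advancing time (a new reading comes with each control period).
- eyes.read_camera(name): name is "side" or "top"; returns the picture (420x560x3 uint8, red, green, blue); there is no depth.
- eyes.calibration(name): a dict with "fx", "fy", "cx", "cy" (pixels), "k1" (the pictures are not rectified: a ray, as slopes to the right and down, at radius r is drawn at 1 + k1 r^2 times it, then the intrinsics apply), "origin" and "attitude" of the camera in the world. Camera axes: x right, y down, z forward; pixel columns grow to the right and rows downward; lengths in m; the calibration is good to about 2 mm. A picture is of the moment at which its call begins. calibration takes no time and is no camera call.
- manip.sign_off(): hands the job in; it is judged then, once.
The state is a dict: "t": time; "joint_positions": joint angles; "joint_velocities": joint speeds; "tau": joint torques, N m; "tcp_pos": TCP position; "orientation": TCP orientation; "contact_force": force on the tool from outside, world axes, zero at the start; "wrist_torque": the same for the moment, N m; "grip_width": finger opening in m; "grip_force": force on a finger pad.
Only numpy, scipy, OpenCV 4.12 (cv2) and the standard library are available. Lean on these libraries where they do the work, as an engineer would, in place of code of your own. Each camera call takes 0.05 s, during which the arm holds its last target. There are 200 camera calls.

## Task

The week wheel on the desk is a few days behind. With a fingertip flick its lobes clockwise (seen from above), click after click, until the lobe with the upright stud rests at the fixed pointer, never running a click past it; then push the lock slide fully in towards the wheel so the wheel stays there. Only touch and push, do not pinch or lift anything, do not shove the stand along the desk, leave the other things where they are, and finish clear of everything.

Things in the scene. Friction and masses are not known exactly. Their poses are not given: they have to be found in the camera images.
- stand: Low wooden stand, loose but weighted (about 2.4 kg), 90 mm (its x) by 275 mm (its y) by 30 mm high; its wood spans x -45 to +45 mm, y -155 to +120 mm. Origin on the desk under the wheel's upright axis; z up. Its +y points to the pointer's end, its -y to the lock slide's end. It slides only if pushed sideways with more than about 10 N.
- week_wheel (a joint): Angle of the week wheel, rad; grows clockwise seen from above. It clicks at each multiple of 0.8976 rad (1/7 turn): a sprung ball draws it into the nearest click, where it stays; the next click takes about 2 N at 60 mm from the axis. 0 = studded lobe at the pointer. It starts at -2, -3 or -4 clicks (settling in the first half second); hard stops at -4.75 and +1.4 clicks.
- wheel_top (a point): Top centre of the wheel's hub, on its upright axis, 49 mm above the desk. The dark wooden wheel is a flat star: hub of 31 mm radius and seven equal straight lobes, evenly spaced, 12 mm wide with round ends 70 mm from the axis. Hub and lobes lie 33 to 49 mm above the desk; between the lobes is free room down to the wood (30 mm).
- stud (a point): Top centre of the upright round steel stud (11 mm diameter, 16 mm high above the lobe, top 65 mm above the desk) on the marked lobe, 60 mm from the wheel's axis.
- pointer_tip (a point): Tip of the fixed steel pointer on the stand, a block with a wedge towards the wheel: tip 80 mm from the axis along the stand's +y, top 54 mm above the desk.
- lock_slide (a joint): Travel of the lock slide, m: 0 = out (start), 0.015 = fully in (stop). It moves along the stand's +y, towards the wheel, stays where left, and takes about 1.5 N. It only goes in with the wheel at rest in a click, and the wheel then cannot turn.
- lock_back (a point): Centre of the slide knob's back face (facing the stand's -y), 47 mm above the desk: push here towards the wheel. The steel knob is 24 mm wide (stand's x), 14 mm thick (stand's y), its top 59 mm above the desk; with the slide out the face lies 125 mm from the axis along the stand's -y.
- pencil: Bystander: hexagonal wooden pencil, 168 mm long, 8 mm thick, lying beyond the wheel.
- stapler_remover: Bystander: small red plastic stapler remover, 55 x 20 x 25 mm.
- tiffin_lid: Bystander: round aluminium tiffin lid lying like a tray, 108 mm across, 14 mm high.
- eraser: Bystander: rubber eraser, 45 x 20 x 12 mm.
- sharpener: Bystander: metal pencil sharpener, 25 x 15 x 12 mm.
- pen_stand: Bystander: clear acrylic pen stand, 70 x 70 mm, 95 mm high.

How it is judged:
On the way, in this order (a step that is already met when the one before it is completed fails the run):
1. the studded lobe rests in its click at the pointer, the lock slide still out (value of joint week_wheel between -0.12 and 0.12 rad and value of joint lock_slide below 0.005 m), for 0.2 s.
2. the lock slide is pushed fully in with the studded lobe at the pointer (value of joint week_wheel between -0.12 and 0.12 rad and value of joint lock_slide above 0.0125 m), for 0.2 s.
At the end, for the whole second after the job is handed in: The studded lobe is at the pointer (wheel within 0.12 rad of 0), the lock slide is within 2.5 mm of its inner stop, and the stand is at rest, upright and within 30 mm of where it stood (all of step 2 and linear speed of stand below 0.01 m/s and distance of stand from where it was at the start of the episode below 0.03 m and angle between stand's own z axis and vertical below 0.05 rad); the robot touches nothing.
It fails at once if the wheel runs more than half a click past the pointer (value of joint week_wheel above 0.6 rad).
It fails at once if the wheel is turned backwards, beyond where any start lies (value of joint week_wheel below -4.12895 rad).
It fails at once if the stand is shoved more than 30 mm (distance of stand from where it was at the start of the episode above 0.03 m).
It fails at once if the stand is lifted or tipped (height (world z) of stand above 0.008 m or angle between stand's own z axis and vertical above 0.1 rad).
It fails at once if another thing is lifted, or moved more than 30 mm (distance of any of pencil, stapler_remover, tiffin_lid, eraser, sharpener, pen_stand from where it was at the start of the episode above 0.03 m or height (world z) of any of pencil, stapler_remover, tiffin_lid, eraser, sharpener, pen_stand above 0.015 m).
It also fails if it takes over 72 s, if anything falls off the work surface, if the arm or the gripper's body presses on something with over 40 N, if the wrist force passes 120 N, or if a joint passes its speed limit or range.

## Working session

There is one attempt and no reset: what is moved stays moved. The work goes in short steps, Python scripts to look and compute and a tool call to move; the robot and the scene stay as the last step left them, time stands still between calls to the robot, and variables do not carry over. Pictures are saved under pics/ and viewed, at most 10 in all, crops included, and the job is handed in when it is done.

Besides the shell and the picture viewer there is one more tool, called after "Request:" as name([rows], argument=value, ...), one row to a line, values as JSON. move_arm: Moves the arm, as the interface text tells. Its arguments: {"type":"object","properties":{"increments":{"type":"array"},"squeeze":{"type":"number"}},"required":["increments"]}

```bash
mkdir -p pics; ls; python3 - <<'E'
from cell import monitor, eyes, manip
import cv2
for n in("top","side"):
    im=eyes.read_camera(n); cv2.imwrite(f"pics/{n}0.png",im[:,:,::-1]); print(n,eyes.calibration(n))
s=monitor.read_state()
for k in("t","tcp_pos","orientation","contact_force","grip_width"):print(k,s[k])
E
```

```text
pics
top {'fx': 476.49026287578454, 'fy': 476.49026287578454, 'cx': 277.6269421642306, 'cy': 209.169950032674, 'k1': -0.03266874856737356, 'origin': array([0.44183765, 0.03365839, 1.30594048]), 'attitude': array([ 0.02990602, -0.70443789,  0.70834151, -0.03354396])}
side {'fx': 424.396218953538, 'fy': 424.396218953538, 'cx': 283.1923388799359, 'cy': 208.63947982805323, 'k1': -0.02178436921997931, 'origin': array([0.22787438, 0.55258217, 0.72421039]), 'attitude': array([ 0.09832027, -0.2472485 ,  0.89515639, -0.35762599])}
t 0.1
tcp_pos [ 0.15411395 -0.57955509  0.23037673]
orientation [-1.66146490e-04 -1.29534111e-01  9.91574638e-01  7.89645369e-04]
contact_force [-0.8034265   0.13874126  0.49862523]
grip_width 0.08583751158205992
```

View pics/top0.png

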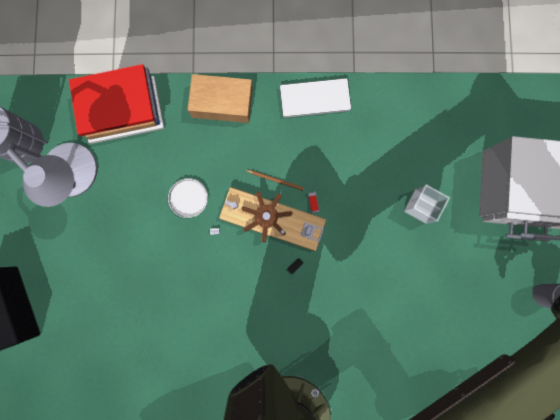

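View pics/side0.png

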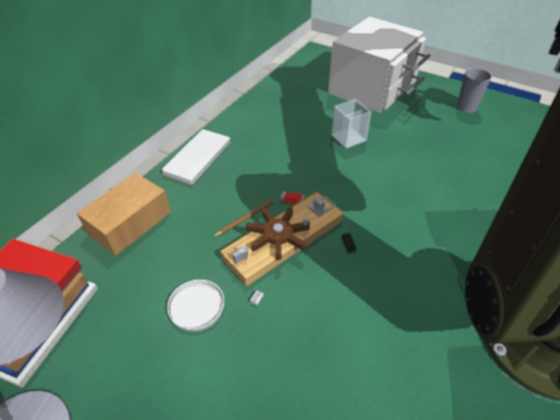

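The top view shows the stand around (272,219), with its long axis running left to right. The hub is near (266,216), with steel blocks at about (232,203) and (308,230). The side view shows the hub at (278,229). I'll crop both for detail.

```bash
python3 - <<'E'
import cv2,numpy as np
a=cv2.imread("pics/top0.png")[175:265,205:345]; b=cv2.imread("pics/side0.png")[180:290,205:355]
a=cv2.resize(a,None,fx=5.7,fy=5.7,interpolation=cv2.INTER_CUBIC)[:, :798]
cv2.imwrite("pics/topc.png",a)
cv2.imwrite("pics/sidec.png",cv2.resize(b,None,fx=5.3,fy=5.3,interpolation=cv2.INTER_CUBIC))
E
```

```text
(no output)
```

View pics/topc.png

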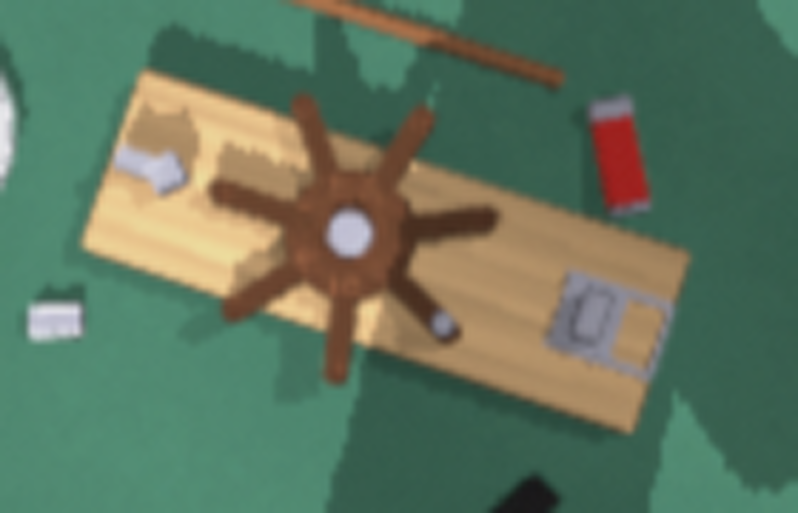

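View pics/sidec.png

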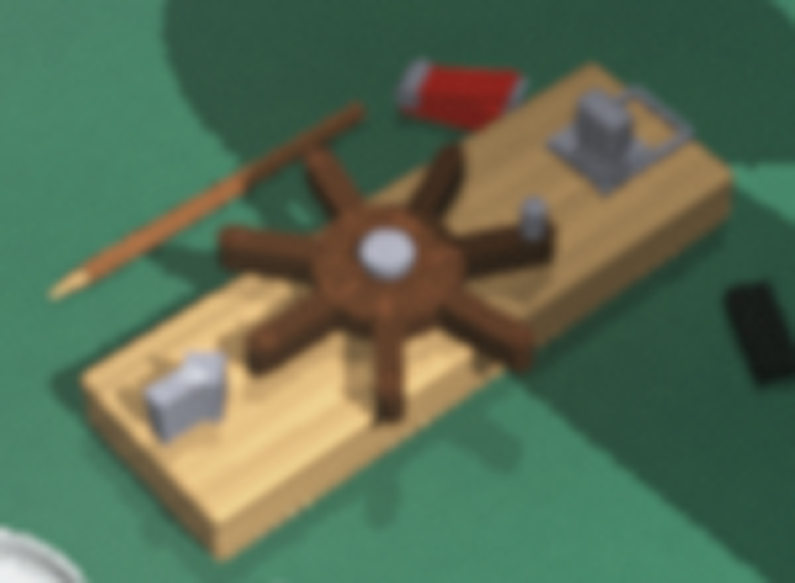

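The crops show the studded lobe at the lower right of the wheel (stud at crop (443,323)). The pointer is at the upper left and the lock knob is at crop (597,315) on the right. Counting lobes clockwise from the stud to the pointer gives 3 clicks to go. The plan is three straight strokes on the robot side with the shut fingers.

```bash
cat > h.py <<'E'
import numpy as np, cv2
from scipy.spatial.transform import Rotation as R
from cell import monitor, eyes
def ray(n,uv,z):
    c=eyes.calibration(n);q=c["attitude"]
    K=np.array([[c["fx"],0,c["cx"]],[0,c["fy"],c["cy"]],[0,0,1]])
    p=cv2.undistortPoints(np.array(uv,float).reshape(-1,1,2),K,np.array([c["k1"],0,0,0,0.]))[:,0]
    d=R.from_quat(np.r_[q[1:],q[0]]).apply(np.c_[p,np.ones(len(p))])
    o=np.array(c["origin"]);return (o+d*((np.asarray(z)-o[2])/d[:,2])[:,None])
def cal(n,c,s,o): return (np.array(c,float)+.5)/s-.5+np.array(o)
E
python3 - <<'E'
from h import *
T=lambda c:cal("top",c,5.7,(205,175)); S=lambda c:cal("side",c,5.3,(205,180))
np.set_printoptions(precision=4,suppress=True)
c=ray("top",T([(145,70),(690,255),(632,432),(82,248)]),[.03]*4)[:,:2]
print("corners",c, np.linalg.norm(c[0]-c[1]),np.linalg.norm(c[1]-c[2]))
uy=(c[0]+c[3]-c[1]-c[2]);uy/=np.linalg.norm(uy);ux=np.array([uy[1],-uy[0]])
print("yaw of +y",np.degrees(np.arctan2(uy[1],uy[0])))
ax_c=c.mean(0)+uy*.0175; print("axis from corners",ax_c)
print("hub top",ray("top",T([(350,234)]),[.05])[0], "hub side",ray("side",S([(388,253)]),[.05])[0])
st=ray("top",T([(443,323)]),[.065])[0,:2];kn=ray("top",T([(597,313)]),[.059])[0,:2];pt=ray("top",T([(183,175)]),[.054])[0,:2]
for n,p in(("stud",st),("knob",kn),("ptr",pt)):
    d=p-ax_c;print(n,p,"stand",d@ux,d@uy)
print("knob side",ray("side",S([(602,105)]),[.059])[0])
d=st-ax_c;print("clicks",np.degrees(np.arctan2(-(d@ux),d@uy))/51.43)
E
```

```text
corners [[ 0.6178  0.1549]
 [ 0.5286 -0.102 ]
 [ 0.4457 -0.0736]
 [ 0.5334  0.1843]] 0.2720001997080022 0.08766707295818141
yaw of +y 71.03078930851282
axis from corners [0.5371 0.0574]
hub top [0.5379 0.0577 0.05  ] hub side [0.538  0.0547 0.05  ]
stud [0.4957 0.0151] stand -0.02534820112820096 -0.053493543989915654
knob [ 0.5002 -0.0558] stand 0.0019053984782168973 -0.11907651763490971
ptr [0.5654 0.1349] stand 0.0015905331069897063 0.08242940559687338
knob side [ 0.4998 -0.0542  0.059 ]
clicks 3.0069184666225977
```

Request:
move_arm([
  {"jaw": 0,"tx": -0.033,"ty": 0.0375,"tz": 0,"spin": 0},
  {"jaw": 0,"tx": -0.066,"ty": 0.075,"tz": 0,"spin": 0},
  {"jaw": 0,"tx": -0.099,"ty": 0.1125,"tz": 0,"spin": 0},
  {"jaw": 0,"tx": -0.132,"ty": 0.15,"tz": 0,"spin": 0},
  {"jaw": 0,"tx": -0.165,"ty": 0.1875,"tz": 0,"spin": 0},
  {"jaw": 0,"tx": -0.198,"ty": 0.225,"tz": 0,"spin": 0},
  {"jaw": 0,"tx": -0.231,"ty": 0.2625,"tz": 0,"spin": 0},
  {"jaw": 0,"tx": -0.264,"ty": 0.3,"tz": 0,"spin": 0},
])

```text
t: 1.1
tcp_pos: [0.3325, -0.2205, 0.2311]
orientation: [0.0, -0.129, 0.992, 0.0]
contact_force: [0.0, 0.4, 0.4]
grip_width: -0.0002
grip_force: 0.0
```

Request:
move_arm([
  {"jaw": 0,"tx": -0.028,"ty": 0.032,"tz": 0,"spin": -0.12},
  {"jaw": 0,"tx": -0.056,"ty": 0.064,"tz": 0.0,"spin": -0.24},
  {"jaw": 0,"tx": -0.084,"ty": 0.096,"tz": 0.0,"spin": -0.36},
  {"jaw": 0,"tx": -0.112,"ty": 0.128,"tz": 0.02,"spin": -0.48},
  {"jaw": 0,"tx": -0.14,"ty": 0.16,"tz": 0.04,"spin": -0.6},
  {"jaw": 0,"tx": -0.168,"ty": 0.192,"tz": 0.06,"spin": -0.7},
  {"jaw": 0,"tx": -0.194,"ty": 0.2226,"tz": 0.08,"spin": -0.754},
  {"jaw": 0,"tx": -0.194,"ty": 0.2226,"tz": 0.11,"spin": -0.754},
])

```text
t: 2.1
tcp_pos: [0.4631, 0.0449, 0.1203]
orientation: [-0.0, -0.487, 0.873, 0.0]
contact_force: [-0.7, 0.5, -0.6]
grip_width: 0.0002
grip_force: 0.0
```

```bash
cat > st.py <<'E'
from h import *
s=monitor.read_state();p=np.array(s["tcp_pos"]);q=s["orientation"];M=R.from_quat(np.r_[q[1:],q[0]]).as_matrix()
A=np.array([.538,.057]);t=np.array([.528,.849]);r=np.array([-.849,.528]);uy=np.array([.3256,.9455]);ux=np.array([.9455,-.3256])
d=p[:2]-A;print("t",s["t"],"tcp",p.round(4),"push s,d",(d@t).round(4),(d@r).round(4),"stand x,y",(d@ux).round(4),(d@uy).round(4),"toolx deg",np.degrees(np.arctan2(M[1,0],M[0,0])).round(2),"z",M[:,2].round(3),"F",np.round(s["contact_force"],2))
E
python3 - <<'E'
import st
from h import *
im=eyes.read_camera("top")[175:265,205:345,::-1];im2=eyes.read_camera("side")[120:290,205:355,::-1]
a=cv2.resize(im,(480,309),interpolation=2);b=cv2.resize(im2,(318,360),interpolation=2)
o=np.zeros((360,798,3),np.uint8);o[:309,:480]=a;o[:,480:]=b;cv2.imwrite("pics/a1.png",o)
E
```

```text
t 2.1 tcp [0.4631 0.0449 0.1203] push s,d -0.0499 0.0572 stand x,y -0.0669 -0.0359 toolx deg -121.73 z [-0.  0. -1.] F [-0.73  0.55 -0.57]
```

View pics/a1.png

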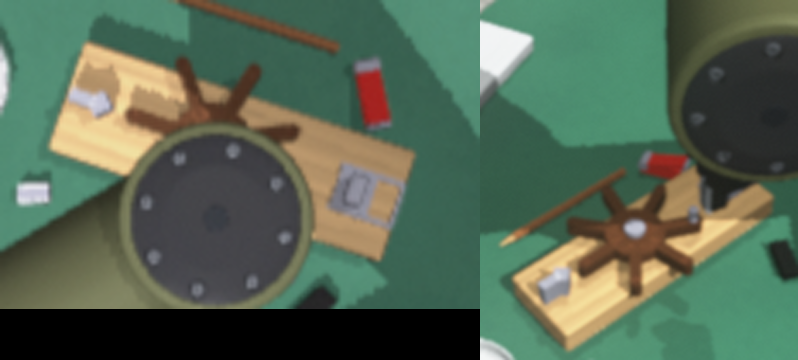

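The arm hides the robot side of the wheel from above. The side view at crop (715,190) shows the shut fingertip above the gap next to the stud. I'm lowering it into the gap.

Request:
move_arm([
  {"jaw": 0,"tx": 0.002,"ty": 0,"tz": 0.02,"spin": 0},
  {"jaw": 0,"tx": 0.002,"ty": 0,"tz": 0.04,"spin": 0},
  {"jaw": 0,"tx": 0.002,"ty": 0,"tz": 0.055,"spin": 0},
  {"jaw": 0,"tx": 0.002,"ty": 0,"tz": 0.065,"spin": 0},
  {"jaw": 0,"tx": 0.002,"ty": 0,"tz": 0.074,"spin": 0},
  {"jaw": 0,"tx": 0.002,"ty": 0,"tz": 0.082,"spin": 0},
  {"jaw": 0,"tx": 0.002,"ty": 0,"tz": 0.082,"spin": 0},
  {"jaw": 0,"tx": 0.002,"ty": 0,"tz": 0.082,"spin": 0},
])

```text
t: 3.2
tcp_pos: [0.4617, 0.0413, 0.0397]
orientation: [0.0, -0.486, 0.874, -0.0]
contact_force: [0.9, -0.1, 0.3]
grip_width: 0.0002
grip_force: 0.0
```

```bash
python3 st.py
```

```text
t 3.2 tcp [0.4617 0.0413 0.0397] push s,d -0.0536 0.0564 stand x,y -0.067 -0.0397 toolx deg -121.91 z [ 0.001  0.    -1.   ] F [ 0.92 -0.09  0.28]
```

Request:
move_arm([
  {"jaw": 0,"tx": -0.005,"ty": 0,"tz": 0,"spin": 0},
  {"jaw": 0,"tx": -0.01,"ty": 0,"tz": 0,"spin": 0},
  {"jaw": 0,"tx": -0.014,"ty": 0,"tz": 0,"spin": 0},
  {"jaw": 0,"tx": -0.018,"ty": 0,"tz": 0,"spin": 0},
  {"jaw": 0,"tx": -0.022,"ty": 0,"tz": 0,"spin": 0},
  {"jaw": 0,"tx": -0.026,"ty": 0,"tz": 0,"spin": 0},
  {"jaw": 0,"tx": -0.03,"ty": 0,"tz": 0,"spin": 0},
  {"jaw": 0,"tx": -0.033,"ty": 0,"tz": 0,"spin": 0},
])

```text
t: 4.2
tcp_pos: [0.4794, 0.0696, 0.0395]
orientation: [0.001, -0.486, 0.874, -0.0]
contact_force: [-1.8, -0.2, 0.4]
grip_width: 0.0002
grip_force: 0.3
```

Request:
move_arm([
  {"jaw": 0,"tx": -0.004,"ty": 0,"tz": 0,"spin": 0},
  {"jaw": 0,"tx": -0.008,"ty": 0,"tz": 0,"spin": 0},
  {"jaw": 0,"tx": -0.012,"ty": 0,"tz": 0,"spin": 0},
  {"jaw": 0,"tx": -0.015,"ty": 0,"tz": 0,"spin": 0},
  {"jaw": 0,"tx": -0.018,"ty": 0,"tz": 0,"spin": 0},
  {"jaw": 0,"tx": -0.021,"ty": 0,"tz": 0,"spin": 0},
  {"jaw": 0,"tx": -0.021,"ty": 0,"tz": 0,"spin": 0},
  {"jaw": 0,"tx": -0.021,"ty": 0,"tz": 0,"spin": 0},
])

```text
t: 5.2
tcp_pos: [0.49, 0.087, 0.0393]
orientation: [-0.0, -0.485, 0.874, 0.0]
contact_force: [0.0, -0.3, 0.8]
grip_width: -0.0001
grip_force: 0.0
```

```bash
python3 st.py; python3 - <<'E'
from h import *
b=cv2.resize(eyes.read_camera("side")[160:290,205:355,::-1],(600,520),interpolation=2);cv2.imwrite("pics/s1.png",b)
E
```

```text
t 5.2 tcp [0.49   0.087  0.0393] push s,d 0.0001 0.0566 stand x,y -0.0552 0.0127 toolx deg -121.91 z [-0.  0. -1.] F [ 0.04 -0.33  0.76]
```

View pics/s1.png

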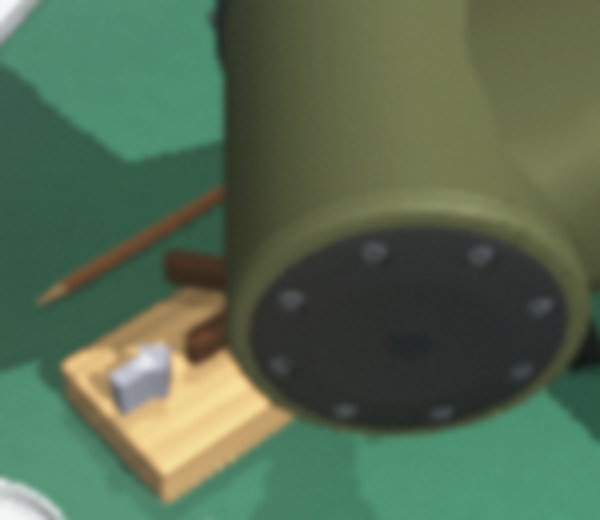

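The arm hides most of the wheel, but a lobe at (205,335) lines up with the pointer at (145,375), so it is sitting in a click. I'll back off, lift, return and check.

Request:
move_arm([
  {"jaw": 0,"tx": 0.005,"ty": 0,"tz": 0,"spin": 0},
  {"jaw": 0,"tx": 0.005,"ty": 0,"tz": -0.025,"spin": 0},
  {"jaw": 0,"tx": 0.005,"ty": 0,"tz": -0.05,"spin": 0},
  {"jaw": 0,"tx": 0.005,"ty": 0,"tz": -0.065,"spin": 0},
  {"jaw": 0,"tx": 0.02,"ty": 0,"tz": -0.065,"spin": 0},
  {"jaw": 0,"tx": 0.036,"ty": 0,"tz": -0.065,"spin": 0},
  {"jaw": 0,"tx": 0.052,"ty": 0,"tz": -0.065,"spin": 0},
  {"jaw": 0,"tx": 0.052,"ty": 0,"tz": -0.065,"spin": 0},
])

```text
t: 6.25
tcp_pos: [0.4618, 0.0417, 0.104]
orientation: [-0.0, -0.485, 0.875, 0.0]
contact_force: [-0.5, -0.4, -0.2]
grip_width: 0.0002
grip_force: 0.0
```

```bash
python3 st.py; python3 - <<'E'
from h import *
b=cv2.resize(eyes.read_camera("side")[160:290,205:355,::-1],(600,520),interpolation=2);cv2.imwrite("pics/s2.png",b)
E
```

```text
t 6.25 tcp [0.4618 0.0417 0.104 ] push s,d -0.0533 0.0566 stand x,y -0.0671 -0.0393 toolx deg -121.99 z [-0.  0. -1.] F [-0.54 -0.39 -0.23]
```

View pics/s2.png

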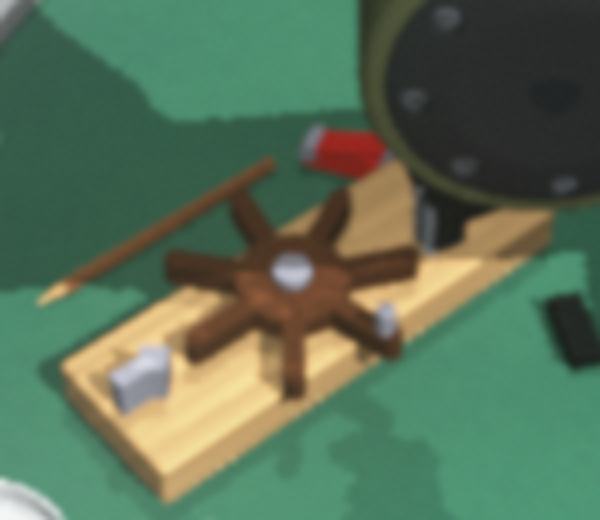

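The stud at (387,318) has advanced exactly one click, and the stand hasn't moved. I'll repeat the same stroke.

Request:
move_arm([
  {"jaw": 0,"tx": 0,"ty": 0,"tz": 0.02,"spin": 0},
  {"jaw": 0,"tx": 0,"ty": 0,"tz": 0.04,"spin": 0},
  {"jaw": 0,"tx": 0,"ty": 0,"tz": 0.055,"spin": 0},
  {"jaw": 0,"tx": 0,"ty": 0,"tz": 0.065,"spin": 0},
  {"jaw": 0,"tx": 0,"ty": 0,"tz": 0.065,"spin": 0},
  {"jaw": 0,"tx": -0.005,"ty": 0,"tz": 0.065,"spin": 0},
  {"jaw": 0,"tx": -0.01,"ty": 0,"tz": 0.065,"spin": 0},
  {"jaw": 0,"tx": -0.014,"ty": 0,"tz": 0.065,"spin": 0},
])

```text
t: 7.3
tcp_pos: [0.4696, 0.0548, 0.0393]
orientation: [-0.001, -0.485, 0.874, 0.0]
contact_force: [-4.0, -1.1, 1.7]
grip_width: 0.0003
grip_force: 1.7
```

Request:
move_arm([
  {"jaw": 0,"tx": -0.004,"ty": 0,"tz": 0,"spin": 0},
  {"jaw": 0,"tx": -0.008,"ty": 0,"tz": 0,"spin": 0},
  {"jaw": 0,"tx": -0.012,"ty": 0,"tz": 0,"spin": 0},
  {"jaw": 0,"tx": -0.016,"ty": 0,"tz": 0,"spin": 0},
  {"jaw": 0,"tx": -0.02,"ty": 0,"tz": 0,"spin": 0},
  {"jaw": 0,"tx": -0.024,"ty": 0,"tz": 0,"spin": 0},
  {"jaw": 0,"tx": -0.028,"ty": 0,"tz": 0,"spin": 0},
  {"jaw": 0,"tx": -0.031,"ty": 0,"tz": 0,"spin": 0},
])

```text
t: 8.3
tcp_pos: [0.4865, 0.0815, 0.0394]
orientation: [0.0, -0.486, 0.874, 0.0]
contact_force: [-0.7, -0.2, 0.1]
grip_width: 0.0002
grip_force: 0.0
```

Request:
move_arm([
  {"jaw": 0,"tx": -0.003,"ty": 0,"tz": 0,"spin": 0},
  {"jaw": 0,"tx": -0.006,"ty": 0,"tz": 0,"spin": 0},
  {"jaw": 0,"tx": -0.009,"ty": 0,"tz": 0,"spin": 0},
  {"jaw": 0,"tx": -0.009,"ty": 0,"tz": 0,"spin": 0},
  {"jaw": 0,"tx": -0.009,"ty": 0,"tz": 0,"spin": 0},
  {"jaw": 0,"tx": -0.004,"ty": 0,"tz": 0,"spin": 0},
  {"jaw": 0,"tx": -0.004,"ty": 0,"tz": -0.03,"spin": 0},
  {"jaw": 0,"tx": -0.004,"ty": 0,"tz": -0.065,"spin": 0},
])

```text
t: 9.3
tcp_pos: [0.4878, 0.0839, 0.1045]
orientation: [-0.001, -0.485, 0.874, 0.0]
contact_force: [0.4, -0.1, 0.2]
grip_width: 0.0003
grip_force: 0.0
```

Request:
move_arm([
  {"jaw": 0,"tx": 0.016,"ty": 0,"tz": 0,"spin": 0},
  {"jaw": 0,"tx": 0.032,"ty": 0,"tz": 0,"spin": 0},
  {"jaw": 0,"tx": 0.048,"ty": 0,"tz": 0,"spin": 0},
  {"jaw": 0,"tx": 0.049,"ty": 0,"tz": 0,"spin": 0},
  {"jaw": 0,"tx": 0.049,"ty": 0,"tz": 0,"spin": 0},
  {"jaw": 0,"tx": 0.049,"ty": 0,"tz": 0,"spin": 0},
  {"jaw": 0,"tx": 0.049,"ty": 0,"tz": 0,"spin": 0},
  {"jaw": 0,"tx": 0.049,"ty": 0,"tz": 0,"spin": 0},
])

```text
t: 10.3
tcp_pos: [0.4625, 0.0431, 0.1042]
orientation: [-0.0, -0.486, 0.874, 0.0]
contact_force: [-0.3, 0.5, -0.7]
grip_width: 0.0002
grip_force: 0.0
```

```bash
python3 st.py; python3 - <<'E'
from h import *
b=cv2.resize(eyes.read_camera("side")[160:290,205:355,::-1],(600,520),interpolation=2);cv2.imwrite("pics/s3.png",b)
E
```

```text
t 10.3 tcp [0.4625 0.0431 0.1042] push s,d -0.0517 0.0567 stand x,y -0.0668 -0.0378 toolx deg -121.9 z [-0. -0. -1.] F [-0.29  0.51 -0.68]
```

View pics/s3.png

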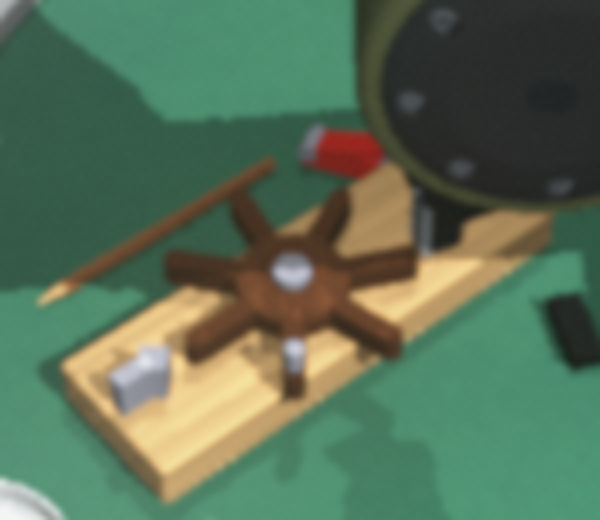

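The stud at (293,352) is one click short of the pointer, so one more stroke will do it.

Request:
move_arm([
  {"jaw": 0,"tx": 0,"ty": 0,"tz": 0.02,"spin": 0},
  {"jaw": 0,"tx": 0,"ty": 0,"tz": 0.04,"spin": 0},
  {"jaw": 0,"tx": 0,"ty": 0,"tz": 0.055,"spin": 0},
  {"jaw": 0,"tx": 0,"ty": 0,"tz": 0.065,"spin": 0},
  {"jaw": 0,"tx": 0,"ty": 0,"tz": 0.065,"spin": 0},
  {"jaw": 0,"tx": -0.005,"ty": 0,"tz": 0.065,"spin": 0},
  {"jaw": 0,"tx": -0.01,"ty": 0,"tz": 0.065,"spin": 0},
  {"jaw": 0,"tx": -0.014,"ty": 0,"tz": 0.065,"spin": 0},
])

```text
t: 11.35
tcp_pos: [0.4697, 0.0549, 0.0394]
orientation: [-0.001, -0.485, 0.874, 0.0]
contact_force: [-3.7, -1.7, 1.8]
grip_width: 0.0001
grip_force: 1.7
```

Request:
move_arm([
  {"jaw": 0,"tx": -0.004,"ty": 0,"tz": 0,"spin": 0},
  {"jaw": 0,"tx": -0.008,"ty": 0,"tz": 0,"spin": 0},
  {"jaw": 0,"tx": -0.012,"ty": 0,"tz": 0,"spin": 0},
  {"jaw": 0,"tx": -0.016,"ty": 0,"tz": 0,"spin": 0},
  {"jaw": 0,"tx": -0.02,"ty": 0,"tz": 0,"spin": 0},
  {"jaw": 0,"tx": -0.023,"ty": 0,"tz": 0,"spin": 0},
  {"jaw": 0,"tx": -0.026,"ty": 0,"tz": 0,"spin": 0},
  {"jaw": 0,"tx": -0.029,"ty": 0,"tz": 0,"spin": 0},
])

```text
t: 12.35
tcp_pos: [0.4853, 0.08, 0.0393]
orientation: [0.0, -0.485, 0.874, 0.0]
contact_force: [-1.6, 2.6, 0.1]
grip_width: 0.0003
grip_force: 1.1
```

Request:
move_arm([
  {"jaw": 0,"tx": -0.003,"ty": 0,"tz": 0,"spin": 0},
  {"jaw": 0,"tx": -0.006,"ty": 0,"tz": 0,"spin": 0},
  {"jaw": 0,"tx": -0.009,"ty": 0,"tz": 0,"spin": 0},
  {"jaw": 0,"tx": -0.009,"ty": 0,"tz": 0,"spin": 0},
  {"jaw": 0,"tx": -0.009,"ty": 0,"tz": 0,"spin": 0},
  {"jaw": 0,"tx": -0.004,"ty": 0,"tz": 0,"spin": 0},
  {"jaw": 0,"tx": -0.004,"ty": 0,"tz": -0.03,"spin": 0},
  {"jaw": 0,"tx": -0.004,"ty": 0,"tz": -0.065,"spin": 0},
])

```text
t: 13.35
tcp_pos: [0.4867, 0.0822, 0.1045]
orientation: [-0.001, -0.485, 0.874, 0.0]
contact_force: [0.9, 1.2, -0.0]
grip_width: 0.0003
grip_force: 0.0
```

```bash
python3 st.py
```

```text
t 13.35 tcp [0.4867 0.0822 0.1045] push s,d -0.0057 0.0568 stand x,y -0.0567 0.0071 toolx deg -121.93 z [-0.001 -0.001 -1.   ] F [ 0.91  1.21 -0.04]
```

Request:
move_arm([
  {"jaw": 0,"tx": 0.025,"ty": -0.016,"tz": 0,"spin": 0},
  {"jaw": 0,"tx": 0.05,"ty": -0.032,"tz": 0,"spin": -0.05},
  {"jaw": 0,"tx": 0.075,"ty": -0.048,"tz": 0,"spin": -0.1},
  {"jaw": 0,"tx": 0.1,"ty": -0.064,"tz": 0,"spin": -0.15},
  {"jaw": 0,"tx": 0.125,"ty": -0.08,"tz": 0,"spin": -0.2},
  {"jaw": 0,"tx": 0.145,"ty": -0.0925,"tz": 0,"spin": -0.226},
  {"jaw": 0,"tx": 0.145,"ty": -0.0925,"tz": 0,"spin": -0.226},
  {"jaw": 0,"tx": 0.145,"ty": -0.0925,"tz": 0,"spin": -0.226},
])

```text
t: 14.35
tcp_pos: [0.4891, -0.089, 0.1043]
orientation: [0.0, -0.581, 0.814, 0.0]
contact_force: [0.6, -0.3, -0.3]
grip_width: -0.0001
grip_force: 0.0
```

```bash
python3 st.py; python3 - <<'E'
from h import *
b=cv2.resize(eyes.read_camera("side")[160:290,205:355,::-1],(600,520),interpolation=2);cv2.imwrite("pics/s4.png",b)
E
```

```text
t 14.35 tcp [ 0.4891 -0.089   0.1043] push s,d -0.1498 -0.0356 stand x,y 0.0013 -0.154 toolx deg -109.0 z [-0.  0. -1.] F [ 0.65 -0.32 -0.3 ]
```

View pics/s4.png

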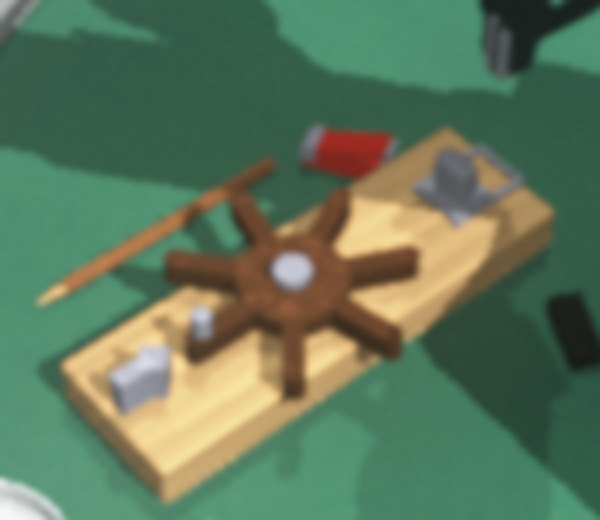

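The studded lobe at (200,322) rests at the pointer (140,378), the knob at (457,175) is still out, and the stand hasn't moved. Next I lower behind the knob.

Request:
move_arm([
  {"jaw": 0,"tx": 0,"ty": 0.001,"tz": 0.015,"spin": 0},
  {"jaw": 0,"tx": 0,"ty": 0.001,"tz": 0.03,"spin": 0},
  {"jaw": 0,"tx": 0,"ty": 0.001,"tz": 0.042,"spin": 0},
  {"jaw": 0,"tx": 0,"ty": 0.001,"tz": 0.05,"spin": 0},
  {"jaw": 0,"tx": 0,"ty": 0.001,"tz": 0.058,"spin": 0},
  {"jaw": 0,"tx": -0.004,"ty": 0.001,"tz": 0.058,"spin": 0},
  {"jaw": 0,"tx": -0.008,"ty": 0.001,"tz": 0.058,"spin": 0},
  {"jaw": 0,"tx": -0.012,"ty": 0.001,"tz": 0.058,"spin": 0},
])

```text
t: 15.4
tcp_pos: [0.4926, -0.0772, 0.0468]
orientation: [0.0, -0.581, 0.814, -0.0]
contact_force: [-0.1, 0.0, 0.5]
grip_width: 0.0001
grip_force: 0.0
```

Request:
move_arm([
  {"jaw": 0,"tx": -0.002,"ty": 0,"tz": 0,"spin": 0},
  {"jaw": 0,"tx": -0.004,"ty": 0,"tz": 0,"spin": 0},
  {"jaw": 0,"tx": -0.006,"ty": 0,"tz": 0,"spin": 0},
  {"jaw": 0,"tx": -0.008,"ty": 0,"tz": 0,"spin": 0},
  {"jaw": 0,"tx": -0.01,"ty": 0,"tz": 0,"spin": 0},
  {"jaw": 0,"tx": -0.011,"ty": 0,"tz": 0,"spin": 0},
  {"jaw": 0,"tx": -0.012,"ty": 0,"tz": 0,"spin": 0},
  {"jaw": 0,"tx": -0.012,"ty": 0,"tz": 0,"spin": 0},
])

```text
t: 16.4
tcp_pos: [0.4961, -0.0661, 0.0463]
orientation: [0.0, -0.581, 0.814, 0.0]
contact_force: [-0.1, -1.0, -0.1]
grip_width: 0.0001
grip_force: 0.4
```

```bash
python3 st.py
```

```text
t 16.4 tcp [ 0.4961 -0.0661  0.0463] push s,d -0.1266 -0.0295 stand x,y 0.0005 -0.13 toolx deg -108.96 z [ 0.  0. -1.] F [-0.05 -0.99 -0.12]
```

Request:
move_arm([
  {"jaw": 0,"tx": -0.001,"ty": 0,"tz": 0,"spin": 0},
  {"jaw": 0,"tx": -0.002,"ty": 0,"tz": 0,"spin": 0},
  {"jaw": 0,"tx": -0.003,"ty": 0,"tz": 0,"spin": 0},
  {"jaw": 0,"tx": -0.004,"ty": 0,"tz": 0,"spin": 0},
  {"jaw": 0,"tx": -0.005,"ty": 0,"tz": 0,"spin": 0},
  {"jaw": 0,"tx": -0.006,"ty": 0,"tz": 0,"spin": 0},
  {"jaw": 0,"tx": -0.007,"ty": 0,"tz": 0,"spin": 0},
  {"jaw": 0,"tx": -0.007,"ty": 0,"tz": 0,"spin": 0},
])

```text
t: 17.4
tcp_pos: [0.4984, -0.0594, 0.0462]
orientation: [0.0, -0.581, 0.814, 0.0]
contact_force: [-0.3, -0.5, -0.0]
grip_width: -0.0003
grip_force: 0.3
```

```bash
python3 st.py
```

```text
t 17.4 tcp [ 0.4984 -0.0594  0.0462] push s,d -0.1197 -0.0278 stand x,y 0.0005 -0.1229 toolx deg -108.96 z [-0.  0. -1.] F [-0.31 -0.51 -0.  ]
```

Not at the stop yet, so I'm continuing gently in small steps.

Request:
move_arm([
  {"jaw": 0,"tx": -0.0005,"ty": 0,"tz": 0,"spin": 0},
  {"jaw": 0,"tx": -0.001,"ty": 0,"tz": 0,"spin": 0},
  {"jaw": 0,"tx": -0.0015,"ty": 0,"tz": 0,"spin": 0},
  {"jaw": 0,"tx": -0.002,"ty": 0,"tz": 0,"spin": 0},
  {"jaw": 0,"tx": -0.0025,"ty": 0,"tz": 0,"spin": 0},
  {"jaw": 0,"tx": -0.0025,"ty": 0,"tz": 0,"spin": 0},
  {"jaw": 0,"tx": -0.0025,"ty": 0,"tz": 0,"spin": 0},
  {"jaw": 0,"tx": -0.0025,"ty": 0,"tz": 0,"spin": 0},
])

```text
t: 18.4
tcp_pos: [0.4989, -0.0579, 0.0463]
orientation: [-0.001, -0.581, 0.814, -0.0]
contact_force: [-1.2, -5.3, 0.9]
grip_width: 0.0
grip_force: 2.6
```

```bash
python3 st.py
```

```text
t 18.4 tcp [ 0.4989 -0.0579  0.0463] push s,d -0.1182 -0.0275 stand x,y 0.0004 -0.1214 toolx deg -108.99 z [-0.001 -0.001 -1.   ] F [-1.24 -5.32  0.88]
```

The force rose to 5.4 N with the face 110 mm from the axis, so the slide is at its stop. I'm withdrawing to check it.

Request:
move_arm([
  {"jaw": 0,"tx": 0.01,"ty": 0,"tz": 0,"spin": 0},
  {"jaw": 0,"tx": 0.03,"ty": 0,"tz": 0,"spin": 0},
  {"jaw": 0,"tx": 0.04,"ty": 0,"tz": -0.03,"spin": 0},
  {"jaw": 0,"tx": 0.05,"ty": 0,"tz": -0.07,"spin": 0},
  {"jaw": 0,"tx": 0.08,"ty": 0,"tz": -0.1,"spin": 0},
  {"jaw": 0,"tx": 0.11,"ty": 0,"tz": -0.13,"spin": 0},
  {"jaw": 0,"tx": 0.13,"ty": 0,"tz": -0.15,"spin": 0},
  {"jaw": 0,"tx": 0.13,"ty": 0,"tz": -0.15,"spin": 0},
])

```text
t: 19.4
tcp_pos: [0.4569, -0.1818, 0.1981]
orientation: [0.001, -0.58, 0.815, -0.001]
contact_force: [0.8, -0.9, -0.2]
grip_width: -0.0
grip_force: 0.0
```

```bash
python3 st.py; python3 - <<'E'
from h import *
b=cv2.resize(eyes.read_camera("side")[160:290,205:355,::-1],(600,520),interpolation=2);cv2.imwrite("pics/s5.png",b)
E
```

```text
t 19.4 tcp [ 0.4569 -0.1818  0.1981] push s,d -0.2456 -0.0572 stand x,y 0.001 -0.2522 toolx deg -109.1 z [ 0.003  0.    -1.   ] F [ 0.82 -0.92 -0.19]
```

View pics/s5.png

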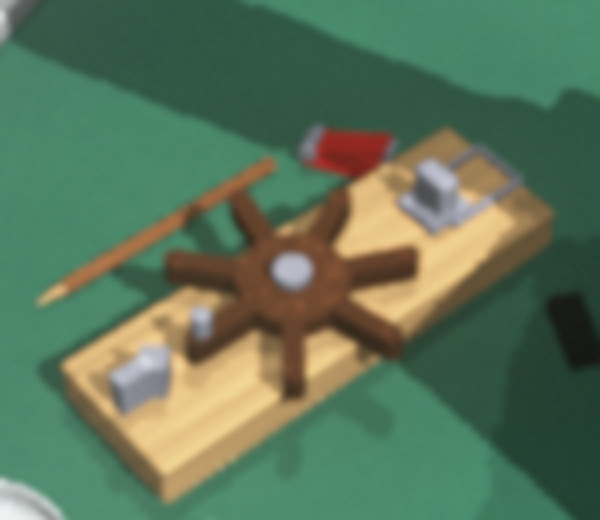

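The knob moved about 23 px, from (457,175) to (437,187), which is roughly 15 mm, so it is fully in. The stud at (200,322) is still at the pointer, and the stand and the other things in view haven't moved.

```bash
python3 -c "
from cell import manip
print(manip.sign_off())"
```

```text
the job is handed in; nothing more can be done
None
```

The job is handed in: the wheel went three clicks clockwise until the studded lobe sat at the pointer, the lock slide is fully in, and the arm finished clear of everything; no verdict came back.

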